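Close a culture bottle for steaming: clamp it, bottom the cap, back off a quarter turn

ROBOT

A 6-joint arm with a two-finger parallel gripper is mounted at the origin on the work surface. World frame = base frame: x ahead of the robot, y to its left, z up, the work surface at z = 0. Lengths are in m, angles in rad, forces in N, time in s.
With the tool pointing down it reaches from about 0.275 to 0.725 m from the base axis. Payload 5.6 kg.
Tool frame: the origin (TCP) lies between the finger pads; the fingertips stand 25 mm ahead of it and the grasp point (between the pads) lies 6 mm ahead of it; z points along the fingers, y is the line along which they close (so a half turn about z gives the same grasp; the last joint's range is limited). The gripper opens to 85 mm and grips with 20 to 120 N. Pads are 22 mm wide; open, the fingers measure 114 mm over their backs; the gripper's body (76 mm by 85 mm) begins 54 mm behind the grasp point. The pads swing forward as they close: fully open they stand 13 mm farther back than shut.
Start: joints at [1.614, 0.255, 0.108, 0, -1.424, -0.285], TCP at [0.132, 0.534, 0.256] pointing down, gripper open.
Joint ranges: [-2.95, 2.95], [-1.21, 1.97], [-1.09, 1.5], [-2.87, 1.71], [-2.94, -0.07], [-3.05, 3.05]. Speed limits (rad/s): [2.57, 2.57, 3.14, 3.14, 3.14, 3.14].

INTERFACE

Orientations are given as [roll, pitch, yaw] about the fixed x, y, z axes, in that order (R = Rz(yaw) Ry(pitch) Rx(roll)).
In Python, from bench import get_obs, grab_frame, camera_model, finish_job gives the robot as it stands. The module is installed in compiled form; this text tells all that it offers.
- The arm moves only by the shell command python3 -m jog 'ROWS' [FORCE]. ROWS is JSON, a list of rows, each a list of 5 numbers: the closure, from 0 (fully open) to 1 (shut), then the shift along the tool's x, y, z in cm, then the turn about the tool's z in rad. A call has 1 to 5 rows; each row shifts and turns the commanded pose from where the row before left it, along the tool's axes as they then stand; what a row does not reach is not made up. A row lasts 1/10 s, in which the tool goes at most 50 mm and 8.59 degrees, less where a joint would pass 70% of its speed; a pose out of reach is approached as far as the arm can. A call is refused whole if a number of a shift passes 5 or a number of a turn 0.15, either way. A call with a gripper value outside its range is refused whole. The fingers move at their own pace and stop on an object; FORCE is the grip in N (left out, the last holds). Time passes only in rows, so rows that do not move let the fingers close. It gives the time, the measured TCP pose, the force, the opening and the grip force at its end, in the units of the state.
- get_obs(): the state, without advancing time (a new reading comes with each control period).
- grab_frame(name): name is "scene" or "top" or "wrist"; returns the picture (420x560x3 uint8, red, green, blue); there is no depth.
- camera_model(name): a dict with "intrinsics" (3x3 intrinsics, pixels), "rvec" (rotation vector, rad) and "tvec" (3), from world to camera coordinates, as OpenCV has them. Camera axes: x right, y down, z forward; pixel columns grow to the right and rows downward; lengths in m; the calibration is good to about 2 mm. A picture is of the moment at which its call begins: read the wrist's pose just before it. camera_model takes no time and is no camera call; for the wrist camera it gives the pose at the moment of the call.
- finish_job(): hands the job in; it is judged then, once.
The state is a dict: "time_s": time; "joints": joint angles; "joint_vel": joint speeds; "effort": joint torques, N m; "tcp_pos": TCP position; "ee_rot": TCP orientation; "force": force on the tool from outside, world axes, zero at the start; "torque": the same for the moment, N m; "opening": finger opening in m; "finger_force": force on a finger pad.
Only numpy, scipy, OpenCV 4.12 (cv2) and the standard library are available. Lean on these libraries where they do the work, as an engineer would, in place of code of your own. Each camera call takes 0.05 s, during which the arm holds its last target. There are 200 camera calls.

TASK

Get the amber bottle ready for the steriliser: first slide the red clamp grip all the way to its end stop so that the jaw holds the bottle, then screw the blue cap down clockwise until it bottoms out, and back it off a quarter turn so that steam can vent. Finish with the gripper still holding the cap in that position, with the bottle still clamped, and leave the spray bottle, the jar and the steel cup where they stand.

Things in the scene. Friction and masses are not known exactly. Their poses are not given: they have to be found in the camera images.
- holder: Fixed aluminium base plate, 110 x 300 x 8 mm, on a steel tray (top 4 mm above the table). Origin under the bottle's axis, at the plate's underside; z up. The amber bottle (fixed, 72 mm wide) has its shoulder at 86 to 103 mm, then a 41 mm neck, heights from the origin. The clamp track, 44 mm wide, runs along y on the -y side, from -227 to -103 mm; its top is at 22 mm.
- lock_grip (a point): In the red clamp grip, a block 22 mm (holder x) by 26 mm (holder y) by 52 mm tall: on its centre line, 28 mm above its underside, 24 mm below its top. Axes as the holder's. A 10 mm steel rod, 12 mm lower, runs from it in +y of the holder to a jaw plate 40 mm wide. At the end stop the grip is 135 mm from the bottle's axis.
- lock (a joint): Travel of the clamp grip towards the bottle (+y of the holder), 0 (fully open) to 0.060 m (hard end stop, jaw against the bottle). It slides against about 2 N of friction and stays where it is left.
- cap_mid (a point): Centre of the blue ribbed bottle cap, 46 mm wide (48 over the ribs), 30 mm tall; on the bottle's axis, 127 mm above the holder's origin when bottomed out; z up; turns with the cap. A white stripe on its top runs out to the rim and down the skirt: with the cap bottomed out it points to the holder's +y, straight away from the clamp grip.
- cap (a joint): Turn of the cap, already started on its thread: 0 (loose) to 3.50 rad (bottomed out, hard stop), growing as it is screwed down clockwise seen from above. The cap sinks 4 mm per full turn. Thread friction is about 0.12 N m; it stays where it is left.
- spray: Loose green spray bottle with a white trigger head, 74 mm diameter, 197 mm tall; origin at the centre of its underside. Leave it alone.
- jar: Loose small jar with a steel lid, 60 mm diameter, 75 mm tall; origin at the centre of its underside. Leave it alone.
- cup: Loose open steel cup, 76 mm diameter, 85 mm tall; origin at the centre of its underside. Leave it alone.

How it is judged:
By the outcome, as a careful person would: the job done as asked, in the order asked, and still so for the second after the job is handed in, while the arm keeps its last pose, push and grip.
It also fails if it takes over 58 s, if anything falls off the work surface, if the arm or the gripper's body presses on something with over 40 N, if the wrist force passes 120 N, or if a joint passes its speed limit or range.

## Working session

There is one attempt and no reset: what is moved stays moved. The work goes in short steps, Python scripts to look and compute and a shell command to move; the robot and the scene stay as the last step left them, time stands still between calls to the robot, and variables do not carry over. Pictures are saved under pics/ and viewed, at most 10 in all, crops included, and the job is handed in when it is done.

```bash
mkdir -p pics; python3 - <<'E'
from bench import *
import cv2,numpy as np
for n in("scene","top"):
    cv2.imwrite(f"pics/{n}0.png",cv2.resize(grab_frame(n)[:,:,::-1],(800,600)))
    m=camera_model(n);R=cv2.Rodrigues(m["rvec"])[0];print(n,-R.T@m["tvec"],m["intrinsics"][0][0])
o=get_obs();print(o)
E
```

```text
scene [ 0.99428944 -0.42182762  0.82008088] 412.4370939119446
top [ 0.46749717 -0.0077074   1.28330201] 487.85566085493883
{'time_s': 0.1, 'joints': array([ 1.61359231e+00,  2.55695135e-01,  1.07120829e-01, -4.21283080e-04,
       -1.42389127e+00, -2.84591678e-01]), 'joint_vel': array([-1.80980040e-05, -1.75649829e-03,  3.73431290e-03,  1.12910902e-03,
       -1.25136851e-03,  2.27317438e-04]), 'effort': array([-2.12025589e-03, -3.87604558e+01,  2.38470840e+01,  5.37771553e+00,
       -3.83763516e-03,  4.44361902e-06]), 'tcp_pos': array([0.13154999, 0.5336232 , 0.25547728]), 'ee_rot': array([ 3.13987356e+00, -6.87867314e-05, -2.41857648e-01]), 'force': array([-0.26191508,  0.35945246,  0.07791891]), 'torque': array([ 4.49579769e-05, -7.77623449e-03, -1.50578591e-02]), 'finger_force': 0.0, 'opening': 0.08562251026243499}
```

View pics/scene0.png

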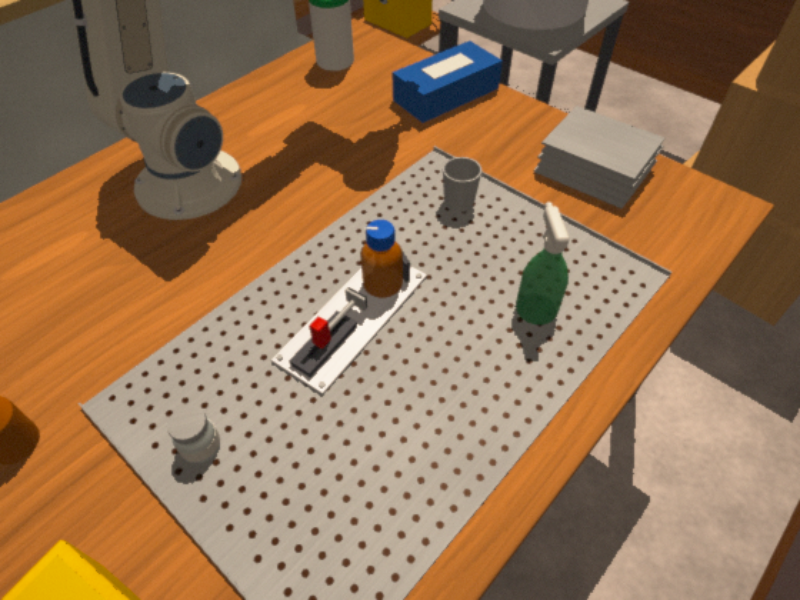

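View pics/top0.png

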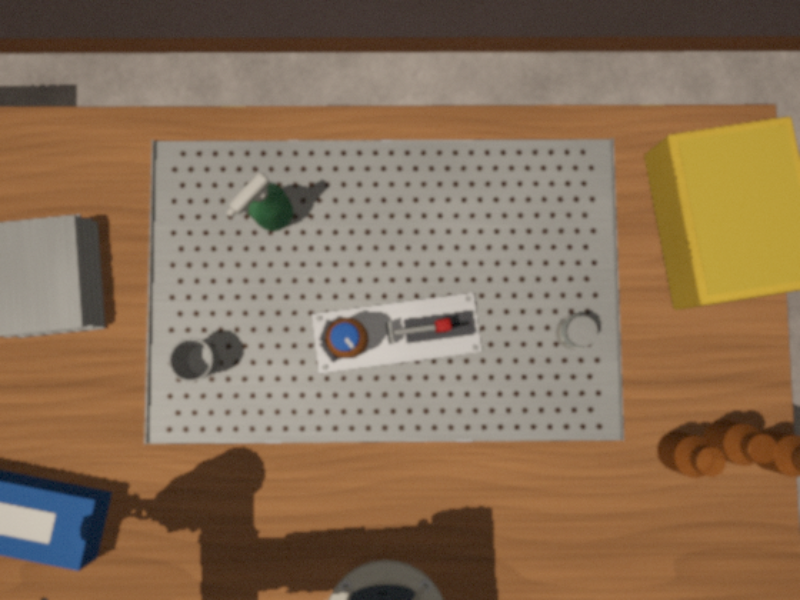

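The scene picture shows the holder with the cap at about (380,232) and the grip at (319,332). In the top view the cap is at (345,337), the grip at (443,325), the cup at (192,358), the spray bottle at (270,208) and the jar at (580,330). I'll enlarge the holder next.

```bash
cat > h.py <<'E'
from bench import *
import cv2,numpy as np
def back(n,px,z,m=None):
    "pixels -> world points on plane z"
    m=m or camera_model(n);R=cv2.Rodrigues(np.array(m["rvec"]))[0];c=-R.T@np.ravel(m["tvec"])
    d=np.c_[np.array(px,float),np.ones(len(px))]@np.linalg.inv(m["intrinsics"]).T@R
    return c+d*((z-c[2])/d[:,2:])
E
python3 - <<'E'
from h import *
im=grab_frame("top")[:,:,::-1]
cv2.imwrite("pics/top1.png",cv2.resize(im[200:268,212:342],(780,408),interpolation=cv2.INTER_CUBIC))
hsv=cv2.cvtColor(np.ascontiguousarray(im),cv2.COLOR_BGR2HSV)
def blob(lo,hi,x0,x1):
    k=cv2.inRange(hsv,lo,hi);k[:,:x0]=0;k[:,x1:]=0;k[:195]=0;k[275:]=0
    ys,xs=np.nonzero(k);return xs.mean(),ys.mean(),len(xs),xs.min(),xs.max(),ys.min(),ys.max()
b=blob((100,120,60),(130,255,255),215,280);r=blob((0,200,80),(6,255,255),290,340)
r=blob((0,220,100),(4,255,255),295,340)
print(b,r)
print(back("top",[b[:2]],.147),back("top",[r[:2]],.075))
def s(p):return [(x*.7-.15,y*.7-.15) for x,y in p]
print("plate corners",back("top",s([(313,313),(473,294),(481,352),(320,372)]),.012))
print("jar",back("top",s([(582,331)]),.079),"cup",back("top",s([(192,359)]),.089),"spray",back("top",s([(248,195)]),.19))
E
```

```text
<stdin>:7: RuntimeWarning: Mean of empty slice.
  ret = ret.dtype.type(ret / rcount)
Traceback (most recent call last):
ValueError: zero-size array to reduction operation minimum which has no identity
```

View pics/top1.png

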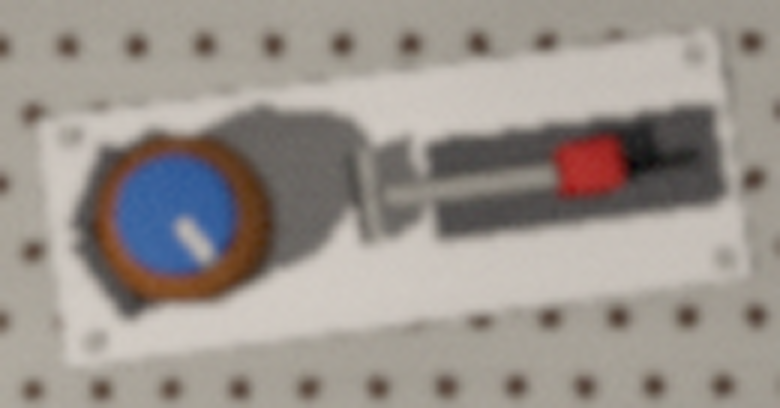

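The enlarged crop puts the cap centre at (177,214), with the stripe running to the rim at (208,262). The grip top is at (590,167), and the plate corners are (40,118), (714,30), (748,275) and (70,365).

```bash
python3 - <<'E'
from h import *
f=lambda p,z:back("top",[(212+(x+.5)/6-.5,200+(y+.5)/6-.5) for x,y in p],z)
c,s=f([(177,214),(208,262)],.147);g=f([(590,167)],.071)[0]
P=f([(40,118),(714,30),(748,275),(70,365)],.012)
print("cap",c,"stripe ang",np.degrees(np.arctan2(*(s-c)[1::-1])),"grip",g,np.linalg.norm((c-g)[:2]))
print(P,[np.linalg.norm(P[i]-P[i-1]) for i in range(4)])
for a,b in((P[0],P[1]),(P[3],P[2]),(c,g)):print("y axis ang",np.degrees(np.arctan2(*(a-b)[1::-1])))
s=lambda x,y,z:back("top",[(x*.7-.15,y*.7-.15)],z)[0]
print("jar",s(582,331,.079),"cup",s(192,359,.089),"spray",s(248,195,.19))
print(back("scene",[(319*.7,322*.7),(380*.7,227*.7)],.071)[0],back("scene",[(380*.7,228*.7)],.147))
m=camera_model("wrist");R=cv2.Rodrigues(m["rvec"])[0];o=get_obs()
from scipy.spatial.transform import Rotation as Ro
T=Ro.from_euler("xyz",o["ee_rot"]).as_matrix();print("cam in tool",T.T@(-R.T@m["tvec"]-o["tcp_pos"]),"\n",T.T@R.T)
E
```

```text
cap [0.50515852 0.06346806 0.147     ] stripe ang -147.30379117584104 grip [ 0.52595074 -0.10293821  0.071     ] 0.16770021489761633
[[ 0.5517549   0.13140857  0.012     ]
 [ 0.58827269 -0.16254133  0.012     ]
 [ 0.48147551 -0.17549493  0.012     ]
 [ 0.44482015  0.11817542  0.012     ]] [np.float64(0.10775043347969551), np.float64(0.2962095439279407), np.float64(0.10757988776078194), np.float64(0.29594913659262995)]
y axis ang 97.08164893896712
y axis ang 97.11475160482173
y axis ang 97.12211421120209
jar [ 0.51368277 -0.34301405  0.079     ] cup [0.47022871 0.32705601 0.089     ] spray [0.72961195 0.2142769  0.19      ]
[ 0.5222909 -0.0986786  0.071    ] [[0.50507643 0.06471064 0.147     ]]
cam in tool [ 0.06659968 -0.00109949 -0.118117  ] 
 [[-4.71372626e-05 -9.65391023e-01 -2.60806767e-01]
 [ 9.99999538e-01  2.04771626e-04 -9.38710038e-04]
 [ 9.59628069e-04 -2.60806691e-01  9.65390568e-01]]
```

```bash
python3 -m jog '[[0,0,0,0,0.15],[0,0,0,0,0.15],[0,0,0,0,0.15],[0,0,0,0,0.15],[0,0,0,0,0.15]]' && python3 -m jog '[[0,0,0,0,0.15],[0,0,0,0,0.15],[0,0,0,0,0.15],[0,0,0,0,0]]' && python3 -m jog '[[0,4.5,-2.0,0,0],[0,4.5,-2.0,0,0],[0,4.5,-2.0,0,0],[0,4.5,-2.0,0,0],[0,4.5,-2.0,0,0]]' && python3 -m jog '[[0,4.5,-2.0,0,0],[0,4.5,-2.0,0,0],[0,4.5,-2.0,0,0],[0,4.5,-2.0,0,0],[0,4.5,-2.0,0,0]]' && python3 -m jog '[[0,4.5,-2.0,0,0],[0,4.5,-2.0,0,0],[0,4.5,-2.0,0,0],[0,0,0,0,0],[0,0,0,0,0]]'
```

```text
time_s: 0.65
tcp_pos: [0.1316, 0.5338, 0.2559]
ee_rot: [3.141, -0.001, -0.998]
force: [-0.7, 0.0, 0.0]
opening: 0.0854
finger_force: 0.0
time_s: 1.05
tcp_pos: [0.1316, 0.5338, 0.2559]
ee_rot: [3.141, -0.001, -1.443]
force: [-0.8, 0.2, -0.2]
opening: 0.0854
finger_force: 0.0
time_s: 1.55
tcp_pos: [0.2603, 0.3218, 0.2563]
ee_rot: [-3.141, 0.0, -1.436]
force: [0.6, 0.1, 0.4]
opening: 0.0849
finger_force: 0.0
time_s: 2.05
tcp_pos: [0.3884, 0.1116, 0.2565]
ee_rot: [-3.141, 0.001, -1.437]
force: [1.0, 2.3, 0.1]
opening: 0.0854
finger_force: 0.0
time_s: 2.55
tcp_pos: [0.4648, -0.0138, 0.2557]
ee_rot: [3.14, 0.0, -1.442]
force: [-1.8, 1.0, -0.1]
opening: 0.0853
finger_force: 0.0
```

```bash
python3 -m jog '[[0,4,-2,0,0],[0,4,-2,0,0],[0,1.5,-0.9,3,0],[0,0,0,3,0],[0,0,0,0,0]]' && python3 - <<'E'
from h import *
import pickle
o=get_obs();m=camera_model("wrist");im=grab_frame("wrist")
pickle.dump((o,m),open("w1.pkl","wb"));cv2.imwrite("pics/w1.png",im[:,:,::-1])
E
```

```text
time_s: 3.05
tcp_pos: [0.523, -0.0992, 0.1922]
ee_rot: [3.133, 0.002, -1.439]
force: [0.5, -0.4, -0.5]
opening: 0.0852
finger_force: 0.0
```

View pics/w1.png

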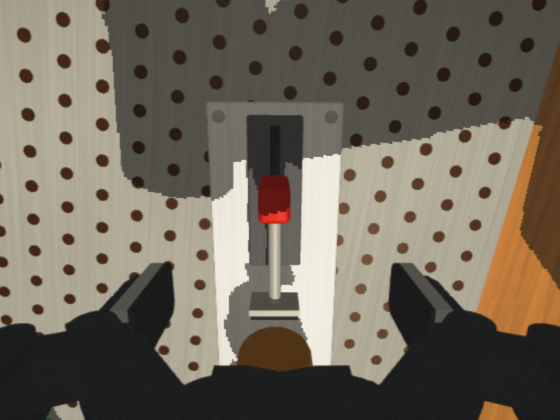

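The wrist picture shows the red grip spanning columns 259–291 and rows 176–222. Its top edge on the bottle side is at about (275,222), the jaw plate is at row 300, and the bottle shoulder and cap side are at the bottom of the picture.

```bash
python3 - <<'E'
from h import *
import pickle
from scipy.spatial.transform import Rotation as Ro
o,m=pickle.load(open("w1.pkl","rb"))
T=Ro.from_euler("xyz",o["ee_rot"]).as_matrix()
for z,p in((.078,[(259,222),(291,222),(275,222),(275,186),(275,176)]),(.026,[(275,176)]),(.012,[(208,102),(343,102)])):
    w=back("wrist",p,z,m);print(z,w.round(4).tolist(),"tool",((w-o["tcp_pos"])@T).round(4).tolist())
E
```

```text
0.078 [[0.537, -0.0898, 0.078], [0.5155, -0.0926, 0.078], [0.5263, -0.0912, 0.078], [0.5294, -0.1158, 0.078], [0.5303, -0.1224, 0.078]] tool [[-0.0072, -0.0161, 0.114], [-0.0072, 0.0055, 0.1142], [-0.0072, -0.0053, 0.1141], [0.0176, -0.0052, 0.1141], [0.0242, -0.0051, 0.1141]]
0.026 [[0.5295, -0.1132, 0.026]] tool [[0.0151, -0.006, 0.1661]]
0.012 [[0.5896, -0.1627, 0.012], [0.4832, -0.1768, 0.012]] tool [[0.0721, -0.0592, 0.1795], [0.0721, 0.0481, 0.1804]]
```

```bash
python3 -m jog '[[0,0.6,-0.5,3,0],[0,0,0,4,0],[0,0,0,3,0],[0,0,0,2,0],[0,0,0,0.8,0]]' && python3 -m jog '[[1,0,0,0,0],[1,0,0,0,0],[1,0,0,0,0],[1,0,0,0,0],[1,0,0,0,0]]' 40 && python3 -m jog '[[1,0,0,0,0],[1,0,0,0,0],[1,0,0,0,0]]'
```

```text
time_s: 3.6
tcp_pos: [0.5314, -0.1047, 0.0685]
ee_rot: [3.141, -0.0, -1.439]
force: [-0.2, 0.1, 0.7]
opening: 0.0854
finger_force: 0.0
time_s: 4.1
tcp_pos: [0.5282, -0.1065, 0.069]
ee_rot: [3.135, 0.0, -1.442]
force: [-11.0, -0.1, 12.2]
opening: 0.0219
finger_force: 40.3
time_s: 4.4
tcp_pos: [0.5282, -0.1066, 0.069]
ee_rot: [3.136, 0.0, -1.442]
force: [-11.3, 0.1, 10.0]
opening: 0.0215
finger_force: 40.0
```

```bash
python3 -m jog '[[1,0,0.3,-0.1,0],[1,-0.7,0,0,0],[1,-0.7,0,0,0],[1,-0.7,0,0,0],[1,0,0,0,0]]' && python3 -m jog '[[1,-0.5,0,0,0],[1,-0.4,0,0,0],[1,0,0,0,0]]'
```

```text
time_s: 4.9
tcp_pos: [0.5252, -0.0842, 0.0691]
ee_rot: [3.141, 0.001, -1.441]
force: [-0.1, 1.8, -2.6]
opening: 0.0217
finger_force: 41.5
time_s: 5.2
tcp_pos: [0.5241, -0.0759, 0.0691]
ee_rot: [3.141, 0.001, -1.442]
force: [-1.9, 1.2, -3.0]
opening: 0.0214
finger_force: 41.4
```

```bash
python3 -m jog '[[1,-0.3,0,0,0],[1,0,0,0,0]]'; python3 -m jog '[[1,-0.3,0,0,0],[1,0,0,0,0]]'; python3 -m jog '[[1,-0.2,0,0,0],[1,0,0,0,0]]'
```

```text
time_s: 5.4
tcp_pos: [0.5238, -0.0733, 0.0691]
ee_rot: [3.141, 0.0, -1.442]
force: [-1.1, 0.9, -5.1]
opening: 0.0211
finger_force: 41.3
time_s: 5.6
tcp_pos: [0.5237, -0.0725, 0.0691]
ee_rot: [3.141, -0.003, -1.441]
force: [1.8, -10.6, -8.4]
opening: 0.0214
finger_force: 40.8
time_s: 5.8
tcp_pos: [0.5237, -0.0724, 0.0691]
ee_rot: [3.14, -0.006, -1.441]
force: [4.2, -20.4, -11.1]
opening: 0.022
finger_force: 40.5
```

```bash
python3 -m jog '[[1,0.2,0,0,0],[0,0,0,0,0],[0,0,0,0,0],[0,0,0,0,0],[0,0,0,0,0]]'; python3 -m jog '[[0,0,0,-4,0],[0,0,0,-4.5,0],[0,0,0,-4.5,0],[0,0,0,-4,0],[0,0,0,0,0]]'; python3 -m jog '[[0,-3.5,0,0,0],[0,-3.5,0,0,0],[0,-3.3,0,0,0],[0,-3.2,0,0,0],[0,0,0,0,0]]';  python3 - <<'E'
from h import *
import pickle
o=get_obs();m=camera_model("wrist");im=grab_frame("wrist")
pickle.dump((o,m),open("w2.pkl","wb"));cv2.imwrite("pics/w2.png",im[:,:,::-1])
E
```

```text
time_s: 6.3
tcp_pos: [0.5243, -0.0702, 0.0698]
ee_rot: [-3.14, 0.0, -1.441]
force: [0.8, 0.2, 0.3]
opening: 0.0782
finger_force: 0.0
time_s: 6.8
tcp_pos: [0.5267, -0.0707, 0.2462]
ee_rot: [-3.129, -0.002, -1.441]
force: [0.2, 0.8, -0.1]
opening: 0.0852
finger_force: 0.0
time_s: 7.3
tcp_pos: [0.5059, 0.0664, 0.239]
ee_rot: [-3.141, 0.001, -1.438]
force: [0.5, -1.2, 0.5]
opening: 0.0852
finger_force: 0.0
```

View pics/w2.png

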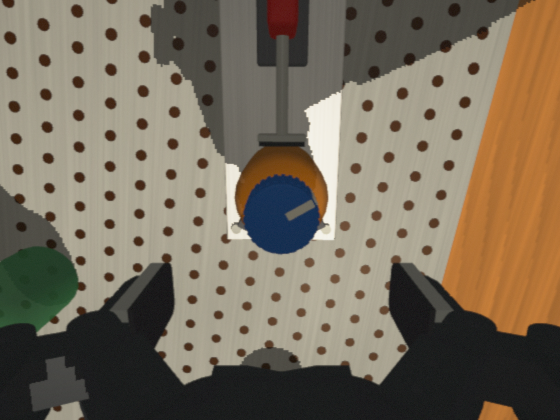

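The jaw now touches the bottle, with the jaw plate at row 140 right against it. The cap spans columns 244–321 and rows 175–254, so its top centre is at about (283,215), with the stripe running to (314,204).

```bash
python3 - <<'E'
from h import *
import pickle
from scipy.spatial.transform import Rotation as Ro
o,m=pickle.load(open("w2.pkl","rb"))
T=Ro.from_euler("xyz",o["ee_rot"]).as_matrix()
w=back("wrist",[(244,213),(321,213),(283,254),(283,178),(283,215),(287,216),(314,204)],.147,m);t=(w-o["tcp_pos"])@T
print(w.round(4).tolist(),t.round(4).tolist());d=w[6]-w[4];print(np.degrees(np.arctan2(d[1],d[0])))
g=back("wrist",[(284,38)],.078,m);print("grip +y edge",g, (w[4]-g)@[-.1236,.9923,0])
E
```

```text
[[0.5301, 0.0643, 0.147], [0.4837, 0.0581, 0.147], [0.503, 0.0877, 0.147], [0.5095, 0.0398, 0.147], [0.5064, 0.0624, 0.147], [0.504, 0.0627, 0.147], [0.4888, 0.0531, 0.147]] [[0.0054, -0.0237, 0.092], [0.0054, 0.0231, 0.092], [-0.0213, 0.0, 0.092], [0.0269, -0.0001, 0.092], [0.0041, -0.0, 0.092], [0.0035, 0.0024, 0.092], [0.011, 0.0187, 0.092]]
-152.0988269784891
grip +y edge [[ 0.52029436 -0.04790009  0.078     ]] [0.11119465]
```

```bash
python3 -m jog '[[0,0.4,0,3,0],[0,0,0,3,0],[0,0,0,2.5,0],[0,0,0,1.2,0],[0,0,0,0,0]]' && python3 -m jog '[[1,0,0,0,0],[1,0,0,0,0],[1,0,0,0,0],[1,0,0,0,0],[1,0,0,0,0]]' 60 && python3 -c "
from bench import *;o=get_obs();print(o['torque'])"
```

```text
time_s: 7.85
tcp_pos: [0.506, 0.0585, 0.1409]
ee_rot: [3.138, -0.001, -1.442]
force: [0.1, -0.4, 0.5]
opening: 0.0854
finger_force: 0.0
time_s: 8.35
tcp_pos: [0.5071, 0.0594, 0.144]
ee_rot: [-3.14, 0.0, -1.441]
force: [-3.3, -0.1, 8.0]
opening: 0.0441
finger_force: 60.1
[0.16787171 1.28158613 0.01136104]
```

```bash
python3 -m jog '[[0.3,0,0,0,0],[0.3,0,0,0,0],[0.3,-0.35,0.1,-0.3,0],[0.3,0,0,0,0]]' && python3 -m jog '[[1,0,0,0,0],[1,0,0,0,0],[1,0,0,0,0],[1,0,0,0,0],[1,0,0,0,0]]' 60 && python3 -c "
from bench import *;o=get_obs();print(o['torque'])"
```

```text
time_s: 8.75
tcp_pos: [0.5056, 0.0631, 0.1458]
ee_rot: [-3.141, 0.0, -1.441]
force: [0.4, -0.4, 0.3]
opening: 0.06
finger_force: 0.0
time_s: 9.25
tcp_pos: [0.5063, 0.0629, 0.146]
ee_rot: [-3.139, 0.0, -1.442]
force: [2.5, 1.1, 5.3]
opening: 0.0445
finger_force: 60.7
[ 0.43335907 -0.8477075  -0.03687536]
```

```bash
T="from bench import *;print('T',get_obs()['torque'])"; python3 -m jog '[[1,0,0,0.01,0.15],[1,0,0,0.01,0.15],[1,0,0,0.01,0.15],[1,0,0,0.01,0.15],[1,0,0,0.01,0.15]]'; python3 -c "$T"; python3 -m jog '[[1,0,0,0.01,0.15],[1,0,0,0.01,0.15],[1,0,0,0.01,0.15],[1,0,0,0.01,0.15],[1,0,0,0,0]]'; python3 -c "$T"; python3 -m jog '[[1,0,0,0.01,0.15],[1,0,0,0.01,0.15],[1,0,0,0,0]]'; python3 -c "$T"
```

```text
time_s: 9.75
tcp_pos: [0.5055, 0.0632, 0.1454]
ee_rot: [-3.142, 0.001, -2.198]
force: [-0.8, 3.4, 8.5]
opening: 0.0445
finger_force: 60.6
T [1.20972888 0.49554706 0.12790369]
time_s: 10.25
tcp_pos: [0.5051, 0.0637, 0.145]
ee_rot: [3.14, 0.001, -2.796]
force: [-2.9, 5.5, 9.1]
opening: 0.0444
finger_force: 61.0
T [ 1.90515465  1.05978019 -0.12770957]
time_s: 10.55
tcp_pos: [0.505, 0.0641, 0.1448]
ee_rot: [3.139, 0.0, -3.096]
force: [-3.7, 6.8, 9.4]
opening: 0.0445
finger_force: 61.0
T [ 2.35322522  1.19610618 -0.08883034]
```

```bash
T="from bench import *;o=get_obs();print('T',o['torque'][2],o['ee_rot'][2])"; for i in 1; do python3 -m jog '[[1,0,0,0,0.1],[1,0,0,0,0]]'; python3 -c "$T"; python3 -m jog '[[1,0,0,0.01,0.08],[1,0,0,0,0]]' >/dev/null; python3 -c "$T"; python3 -m jog '[[1,0,0,0,0.06],[1,0,0,0,0]]'>/dev/null; python3 -c "$T"; python3 -m jog '[[1,0,0,0,0.05],[1,0,0,0,0]]'>/dev/null; python3 -c "$T"; done
```

```text
time_s: 10.75
tcp_pos: [0.5051, 0.0642, 0.1447]
ee_rot: [3.139, 0.0, 3.089]
force: [-3.8, 7.1, 9.1]
opening: 0.0443
finger_force: 61.0
T -0.12074016080674213 3.088742232105199
T -0.07983796176615121 3.0093215644613114
T -0.09586881740460779 2.949939788077424
T -0.04949845402878109 2.900241806889704
```

```bash
T="from bench import *;o=get_obs();print('T',o['torque'][2],o['ee_rot'][2])"; python3 -m jog '[[1,0,0,0,0.05],[1,0,0,0,0]]' >/dev/null; python3 -c "$T"; python3 -m jog '[[1,0,0,0,0.05],[1,0,0,0,0]]' >/dev/null; python3 -c "$T"; python3 -m jog '[[1,0,0,0,0.05],[1,0,0,0,0]]'>/dev/null; python3 -c "$T"; python3 -m jog '[[1,0,0,0,0.05],[1,0,0,0,0]]'; python3 -c "$T"
```

```text
T -0.06381661939739747 2.8501908948649834
T -0.115392055001084 2.800200409517332
T -0.06203340842852647 2.7502409764119506
time_s: 12.15
tcp_pos: [0.5052, 0.0646, 0.1446]
ee_rot: [3.138, -0.001, 2.702]
force: [-3.3, 8.3, 7.3]
opening: 0.0442
finger_force: 60.9
T 0.8511499244769885 2.7020360913434907
```

```bash
T="from bench import *;o=get_obs();print('T',o['torque'][2],o['ee_rot'][2])"; python3 -m jog '[[1,0,0,0,0.02],[1,0,0,0,0]]' >/dev/null; python3 -c "$T"; python3 - <<'E'
from h import *
import pickle
m=camera_model("wrist");im=grab_frame("wrist");t=grab_frame("top")
a=cv2.resize(im,(480,360));b=cv2.resize(t[210:262,217:265],(320,347),interpolation=cv2.INTER_CUBIC)
c=np.zeros((360,800,3),np.uint8);c[:,:480]=a;c[:347,480:]=b
cv2.imwrite("pics/w3.png",c[:,:,::-1])
E
```

```text
T 1.2359665283808041 2.68381203842839
```

View pics/w3.png

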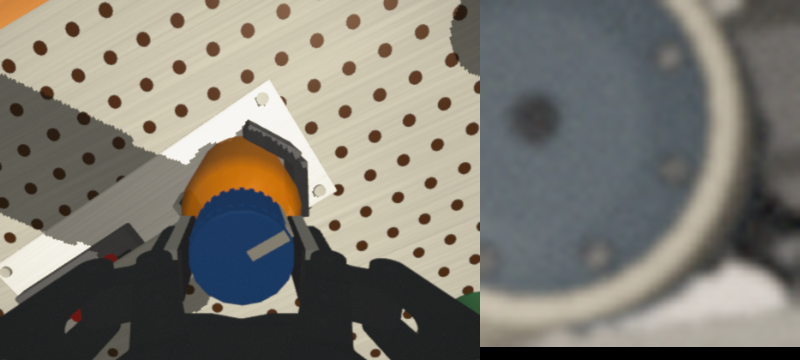

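The cap's stripe runs from (248,257) to (289,235) in the picture, and the cap centre is at about (241,258).

```bash
python3 - <<'E'
from h import *
m=camera_model("wrist")
k=560/480
w=back("wrist",[(x*k,y*k) for x,y in[(248,257),(289,235),(241,258),(189,256),(295,256)]],.146,m)
print(w.round(4).tolist(),m["intrinsics"][0][0])
for a,b in((0,1),(2,1)):d=w[b]-w[a];print(np.degrees(np.arctan2(d[1],d[0])))
print(np.linalg.norm(w[3]-w[4]))
E
```

```text
[[0.5073, 0.0685, 0.146], [0.5057, 0.088, 0.146], [0.5064, 0.0656, 0.146], [0.4959, 0.0464, 0.146], [0.5157, 0.0864, 0.146]] 359.58499635941064
94.59165335029378
91.74876322806098
0.044579942078592526
```

```bash
T="from bench import *;print('T',get_obs()['torque'][2],get_obs()['ee_rot'][2])"; python3 -m jog '[[1,0,0,0,-0.06],[1,0,0,0,0]]' >/dev/null; python3 -c "$T"; python3 -m jog '[[1,0,0,-0.01,-0.14],[1,0,0,-0.01,-0.14],[1,0,0,-0.01,-0.14],[1,0,0,-0.01,-0.14],[1,0,0,-0.01,-0.14]]'; python3 -m jog '[[1,0,0,-0.01,-0.14],[1,0,0,-0.01,-0.14],[1,0,0,-0.01,-0.14],[1,0,0,-0.01,-0.14],[1,0,0,-0.01,-0.14]]';python3 -m jog '[[1,0,0,-0.01,-0.1],[1,0,0,0,0],[1,0,0,0,0]]'; python3 -c "$T"
```

```text
T 0.09025189929248503 2.743311265293509
time_s: 13.15
tcp_pos: [0.5051, 0.0638, 0.145]
ee_rot: [3.139, 0.001, -2.836]
force: [-2.0, 4.2, 8.0]
opening: 0.0443
finger_force: 60.8
time_s: 13.65
tcp_pos: [0.5055, 0.0631, 0.1455]
ee_rot: [3.142, 0.001, -2.136]
force: [-0.0, 1.2, 6.7]
opening: 0.0444
finger_force: 60.6
time_s: 13.95
tcp_pos: [0.5056, 0.0631, 0.1456]
ee_rot: [-3.141, 0.001, -2.041]
force: [-0.2, 2.0, 6.1]
opening: 0.0443
finger_force: 60.7
T 0.13791650418964113 -2.0413866119674475
```

```bash
python3 -m jog '[[1,0,0,0,-0.08],[1,0,0,0,0],[1,0,0,0,0]]'; python3 - <<'E'
from h import *
im=grab_frame("wrist");cv2.imwrite("pics/w4.png",im[:,:,::-1])
E
```

```text
time_s: 14.25
tcp_pos: [0.5057, 0.063, 0.1457]
ee_rot: [-3.141, 0.001, -1.961]
force: [1.1, 2.5, 5.4]
opening: 0.0445
finger_force: 60.7
```

View pics/w4.png

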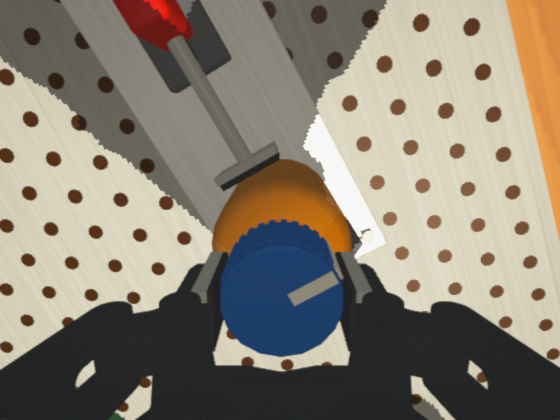

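The stripe sits at the same place in the gripper, from (289,300) to (338,278), so the cap hasn't slipped. The jaw plate is still against the bottle at (248,165).

```bash
python3 -c "
from bench import *;print(finish_job())"
```

```text
the job is handed in; nothing more can be done
None
```

The job is handed in at about 14 s: the bottle is clamped at the end stop, and the cap was screwed down to its stop and backed off a quarter turn, with the gripper still holding it; the spray bottle, jar and cup were not touched.

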